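# Clear a marble offcut from the bench through the push flap of the waste bin

## Task

Get rid of the rough marble offcut: push in the spring flap of the waste bin with one finger and hold it open, and with the other finger push the offcut along the bench and over its edge so that it drops into the bin; then come away and let the flap swing shut. Do not pick the stone up, and do not shove the flap open with it: only the finger opens the flap. Leave the mallet, the carved shell and the chisel where they are.

Things in the scene. Friction and masses are not known exactly. Their poses are not given: they have to be found in the camera images.
- bin: Floor-standing grey sheet-steel waste bin, 300 mm wide and deep, against the left end of the wooden bench. Origin: middle of its front sheet (the sill), at bench-top height. x points level into the bin (roughly world +y), y runs along the sill, z up. The bench top (z = 0) ends in a straight edge 4 mm before the sill. All lengths here are in mm, in this frame.
- sill (a point): Middle of the sill, same as the bin's origin. The sill is the 4 mm front sheet, its top 3 mm below the bench top; behind it is only the hollow of the bin, with old rubble about 170 mm down. The hood overhangs the bench by 24 mm; in it a mouth 280 mm wide between two upright cheeks (inner faces at y = +-146) is closed by the flap.
- flap (a joint): Angle of the push flap (rad): 0 shut, grows as it is pushed into the bin, stop at 1.0, hangs straight down at 0.94. Steel panel 180 mm long, 280 wide, 5 thick, hinged along its top. Shut, it slopes 36 degrees from its lower edge (x = -20, z = 10) up and back to the hinge (x = 126, z = 116). A spring shuts it: about 3 N at the lower edge to start it, 5.5 N at 0.5.
- flap_edge (a point): Middle of the flap's lower edge (a rolled bead of 4 mm radius; 6 mm clear of the bench top when shut, too low for the stone to pass under). It moves with the flap.
- flap_hinge (a point): Middle of the flap's hinge line, parallel to the bin's y axis. Fixed on the bin. The flat roof of the hood begins 8 mm in front of it (x = 118); its top is 127 mm above the bench.
- offcut: Rough flat chunk of white marble, about 34 x 30 x 21 mm high, 0.035 to 0.07 kg, lying on the bench before the flap. Its origin is the centre of its underside, z up. It slides with ordinary friction (up to 1 N) and turns if pushed off centre; it tips over the edge once its middle has passed the sill, and drops when the flap is in by about 0.4 or more.
- mallet: Round wooden carver's mallet standing on its head on the bench, 74 in diameter, 190 tall. Origin at the centre of its underside. Not to be moved.
- shell: Carved white marble shell on a 55 x 70 base, 112 wide, 100 tall, standing on the bench. Origin at the centre of its underside. Not to be moved.
- chisel: Steel stone chisel, 175 long, 12 thick, lying on the bench along its own x axis. Origin at its middle, on the bench. Not to be moved.
Not all that is in view belongs to the job. Several things look just like the offcut: the one meant starts farthest from the robot's base.

How it is judged:
By the outcome, as a careful person would: the job done as asked, in the order asked, and still so for the second after the job is handed in, with the robot touching nothing.
It also fails if it takes over 51 s, if anything falls off the work surface, if the arm or the gripper's body presses on something with over 40 N, if the wrist force passes 120 N, or if a joint passes its speed limit or range.

## Robot

A 6-joint arm with a two-finger parallel gripper is mounted at the origin on the work surface. World frame = base frame: x ahead of the robot, y to its left, z up, the work surface at z = 0. Lengths are in m, angles in degrees, forces in N, time in s.
With the tool pointing down it reaches from about 0.3 to 0.75 m from the base axis. Payload 8.5 kg.
Tool frame: the origin (TCP) lies midway between the tips of the shut fingers; the grasp point (between the pads) lies 19 mm behind it (env.hold_point_z is the distance from the TCP to the grasp point, in m); z points along the fingers, y is the line along which they close (so a half turn about z gives the same grasp; the last joint's range is limited). The gripper opens to 85 mm and grips with 20 to 120 N. Pads are 22 mm wide; open, the fingers measure 114 mm over their backs; the gripper's body (76 mm by 85 mm) begins 54 mm behind the grasp point. The pads swing forward as they close: fully open they stand 13 mm farther back than shut.
Start: joints at [-83.841, 21.807, 74.336, -0, 83.858, -12.336], TCP at [0.174, -0.522, 0.205] pointing down, gripper open.
Joint ranges: [-178.18, 178.18], [-50.72, 133.34], [12.68, 142.11], [-81.47, 261.47], [9.98, 163.14], [-165.26, 165.26]. Speed limits (degrees/s): [136.94, 136.94, 180, 180, 180, 180].

## Interface

Orientations are given as a 3x3 rotation matrix whose columns are the frame's x, y, z axes.
In Python, from rig import observe, get_image, camera_info, env gives the robot as it stands.
- The arm moves only by the tool drive_tool, never from a script. Its arguments are lists of equal length, an entry for each row: "offset": the shift along the tool's x, y, z in units of 40 mm (1.0 is 40 mm), a list of three; "turn": the turn, a rotation vector about the tool's x, y, z in units of 6 degrees (1.0 is 6 degrees), a list of three; "hand": the opening, from 0 (shut) to 1 (fully open). A call has exactly 10 rows; each row shifts and turns the commanded pose from where the row before left it, along the tool's axes as they then stand; what a row does not reach is not made up. A row lasts 1/8 s, in which the tool goes at most 62.5 mm and 10.7 degrees, less where a joint would pass 70% of its speed; a pose out of reach is approached as far as the arm can. A call is refused whole if a number of a shift passes 1 or a number of a turn 1, either way. A call with a gripper value outside its range is refused whole. The fingers move at their own pace and stop on an object; "newtons" is the grip in N (left out, the last holds). Time passes only in rows, so rows that do not move let the fingers close, or fill a call up. It gives the time, the measured TCP pose, the force, the opening and the grip force at its end, in the units of the state.
- observe(): the state, without advancing time (a new reading comes with each control period).
- get_image(name): name is "scene" or "side" or "wrist"; returns the picture (480x640x3 uint8, blue, green, red); there is no depth.
- camera_info(name): a dict with "fx", "fy", "cx", "cy" (pixels), "world_to_cam" (4x4, takes a point from world to camera coordinates). Camera axes: x right, y down, z forward; pixel columns grow to the right and rows downward; lengths in m; the calibration is good to about 2 mm. A picture is of the moment at which its call begins: read the wrist's pose just before it. camera_info takes no time and is no camera call; for the wrist camera it gives the pose at the moment of the call.
- env.close_job(): hands the job in; it is judged then, once.
The state is a dict: "time_s": time; "q": joint angles; "qvel": joint speeds; "joint_efforts": joint torques, N m; "position": TCP position; "tool_rot": TCP orientation; "ft_force": force on the tool from outside, world axes, zero at the start; "wrist_torque": the same for the moment, N m; "grip_width": finger opening in m; "gripper_force": force on a finger pad.
Only numpy, scipy, OpenCV 4.12 (cv2) and the standard library are available. Lean on these libraries where they do the work, as an engineer would, in place of code of your own. Each camera call takes 0.05 s, during which the arm holds its last target. There are 200 camera calls.

## Working session

There is one attempt and no reset: what is moved stays moved. The work goes in short steps, Python scripts to look and compute and a tool call to move; the robot and the scene stay as the last step left them, time stands still between calls to the robot, and variables do not carry over. Pictures are saved under pics/ and viewed, at most 10 in all, crops included, and the job is handed in when it is done.

Besides the shell and the picture viewer there is one more tool, called after "Emit:" as name(argument=value, ...) on one line, values as JSON. drive_tool: Moves the arm, as the interface text tells. Its arguments: {"type":"object","properties":{"offset":{"type":"array"},"turn":{"type":"array"},"hand":{"type":"array"},"newtons":{"type":"number"}},"required":["offset","turn","hand"]}

```bash
mkdir -p pics; python3 - <<'E'
from rig import *
import cv2
s=observe();print(s['time_s'],s['position'],s['tool_rot'])
for n in("scene","side"):
    cv2.imwrite(f"pics/{n}0.png",get_image(n));c=camera_info(n);print(n,c['fx'],c['cx'],c['cy'],c['world_to_cam'])
E
```

```text
0.0 [ 0.17442687 -0.5212436   0.20410669] [[ 9.48344139e-01  3.17243370e-01 -1.93971613e-04]
 [ 3.17243301e-01 -9.48343030e-01  1.47846215e-03]
 [ 2.85080687e-04 -1.46362711e-03 -9.99998888e-01]]
scene 456.803514740242 325.129041170584 240.11015324633942 [[-5.69441702e-01  8.22031582e-01 -4.75774080e-04  3.50143974e-01]
 [ 5.63953327e-01  3.90243258e-01 -7.27782140e-01 -2.53975409e-01]
 [-5.98074236e-01 -4.14697815e-01 -6.85808231e-01  1.26661763e+00]
 [ 0.00000000e+00  0.00000000e+00  0.00000000e+00  1.00000000e+00]]
side 464.6689788653486 318.9413405886741 237.47739591909072 [[ 0.99835802 -0.05562344  0.01368562 -0.60165908]
 [-0.01761432 -0.52544431 -0.85064565  0.06668955]
 [ 0.05450687  0.84900784 -0.52556131  0.85125326]
 [ 0.          0.          0.          1.        ]]
```

View pics/scene0.png

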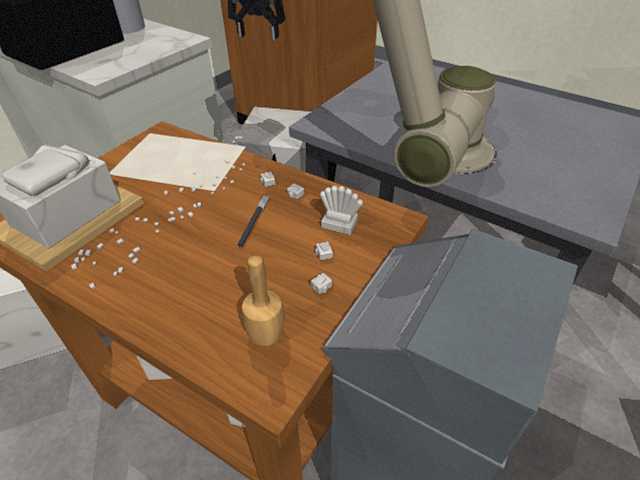

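View pics/side0.png

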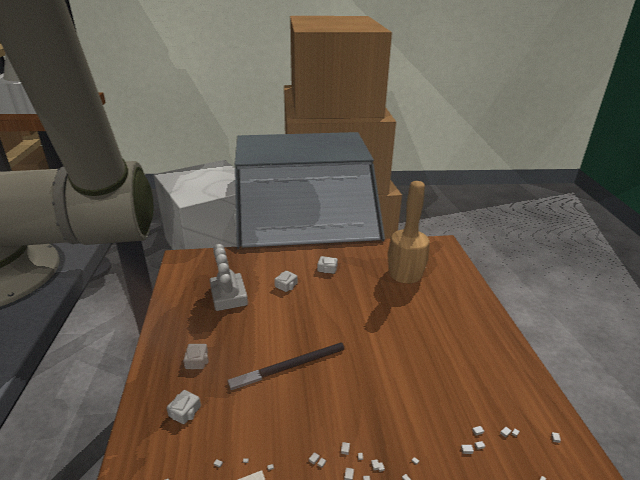

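Both views show the bin at the far (+y) end of the bench. The offcut is at scene (321,284), side (327,265), with a lookalike at scene (323,250). The mallet is to the right of it, and the shell is at scene (341,210).

```bash
cat > h.py <<'E'
from rig import *
import numpy as np,cv2
def P(c):
    K=np.array([[c['fx'],0,c['cx']],[0,c['fy'],c['cy']],[0,0,1]]);return K@np.array(c['world_to_cam'])[:3]
def tri(Ps,uvs):
    A=[]
    for p,(u,v) in zip(Ps,uvs):A+=[u*p[2]-p[0],v*p[2]-p[1]]
    x=np.linalg.svd(np.array(A))[2][-1];x=x[:3]/x[3]
    e=max(np.linalg.norm((q:=p@np.r_[x,1])[:2]/q[2]-uv) for p,uv in zip(Ps,uvs));return x,e
def plane(p,uv,z):
    M=np.c_[p[:,:2],p[:,2]*z+p[:,3]];H=np.linalg.inv(M)@np.r_[uv,1];return H[:2]/H[2]
def proj(p,x):
    q=p@np.r_[x,1];return q[:2]/q[2]
E
python3 - <<'E'
from h import *
np.set_printoptions(precision=4,suppress=True)
S,D=P(camera_info("scene")),P(camera_info("side"))
for n,a,b in [("stone",(321,284),(327,265)),("stone2",(323,250),(286,281)),("roofR",(408,349),(371,163)),("roofL",(469,235),(236,163)),("lowL",(397,246),(240,246)),("lowR",(328,350),(383,239)),("mallettop",(256,260),(417,184)),("benchcorner",(427,216),(165,250)),
 ("stoneB",(268,178),(184,406)),("stoneC",(296,190),(196,356)),("malletbase",(266,344),(407,279))]:
    print(n,*tri([S,D],[a,b]),plane(S,a,0),plane(D,b,0))
E
```

```text
stone [ 0.6179 -0.0071  0.0087] 0.3673168733772256 [ 0.6126 -0.0116] [0.6184 0.0059]
stone2 [ 0.5407 -0.0567  0.0112] 0.052255718801671625 [ 0.5316 -0.0633] [ 0.5403 -0.0418]
roofR [0.7273 0.2228 0.1179] 0.36001658215863874 [0.6489 0.1992] [0.779  0.5039]
roofL [0.441  0.204  0.1229] 3.837046452537573 [0.3093 0.1749] [0.3973 0.5126]
lowL [0.4463 0.0652 0.0114] 1.5975343919750928 [0.4308 0.0608] [0.4466 0.079 ]
lowR [0.7373 0.0874 0.0073] 1.9905711466552274 [0.7299 0.0858] [0.7424 0.096 ]
mallettop [ 0.7614 -0.0272  0.1843] 0.4197466598155791 [ 0.6355 -0.1612] [0.8778 0.3617]
benchcorner [ 0.2996  0.0698 -0.0013] 0.568971382294398 [0.3028 0.0704] [0.2991 0.0694]
stoneB [ 0.4099 -0.3172  0.0115] 0.8313171603020291 [ 0.3966 -0.3285] [ 0.4076 -0.3087]
stoneC [ 0.41   -0.2295  0.0111] 1.1879863727656825 [ 0.3962 -0.2391] [ 0.4084 -0.2201]
malletbase [ 0.7715 -0.02   -0.0191] 0.8915452420856778 [ 0.7819 -0.0108] [ 0.7626 -0.0441]
```

Emit:
drive_tool(offset=[[0.9, -0.5, 0], [0.9, -0.5, 0], [0.9, -0.5, 0], [0.9, -0.5, 0], [0.9, -0.5, 0], [0.9, -0.5, 0], [0.9, -0.5, 0], [0.9, -0.5, 0], [0.9, -0.5, 0], [0.9, -0.5, 0]], turn=[[0, 0, 0], [0, 0, 0], [0, 0, 0], [0, 0, 0], [0, 0, 0], [0, 0, 0], [0, 0, 0], [0, 0, 0], [0, 0, 0], [0, 0, 0]], hand=[1, 1, 1, 1, 1, 1, 1, 1, 1, 1])

```text
time_s: 1.35
position: [0.4531, -0.2165, 0.2045]
tool_rot: [[0.948, 0.317, -0.0], [0.317, -0.948, 0.0], [-0.0, -0.0, -1.0]]
ft_force: [-0.5, -0.9, 0.4]
grip_width: 0.0855
gripper_force: 0.0
```

Emit:
drive_tool(offset=[[0.9, -0.5, 0], [0.9, -0.5, 0], [0.9, -0.5, 0], [0.9, -0.5, 0], [0.9, -0.5, 0], [0.9, -0.5, 0], [0, 0, 0], [0, 0, 0], [0, 0, 0], [0, 0, 0]], turn=[[0, 0, 0], [0, 0, 0], [0, 0, 0], [0, 0, 0], [0, 0, 0], [0, 0, 0], [0, 0, 0.8], [0, 0, 0.8], [0, 0, 0.8], [0, 0, 0]], hand=[1, 1, 1, 1, 1, 1, 1, 1, 1, 1])

```text
time_s: 2.6
position: [0.6191, -0.0353, 0.2043]
tool_rot: [[0.997, 0.072, -0.001], [0.072, -0.997, 0.0], [-0.001, -0.0, -1.0]]
ft_force: [-0.5, 0.2, -0.4]
grip_width: 0.0854
gripper_force: 0.0
```

```bash
python3 - <<'E'
from h import *
np.set_printoptions(precision=4,suppress=True)
s=observe();print(s['time_s'],s['position'],s['tool_rot'],s['q'],s['grip_width'],s['ft_force'])
c=camera_info("wrist");cv2.imwrite("pics/w1.png",get_image("wrist"));np.save("w1.npy",P(c))
E
```

```text
2.6 [ 0.6191 -0.0353  0.2043] [[ 0.9974  0.0722 -0.0008]
 [ 0.0722 -0.9974  0.0002]
 [-0.0008 -0.0003 -1.    ]] [-14.1871  29.0523  62.2941   0.0014  88.7035  71.6703] 0.08541464065347604 [-0.4899  0.1622 -0.405 ]
```

View pics/w1.png

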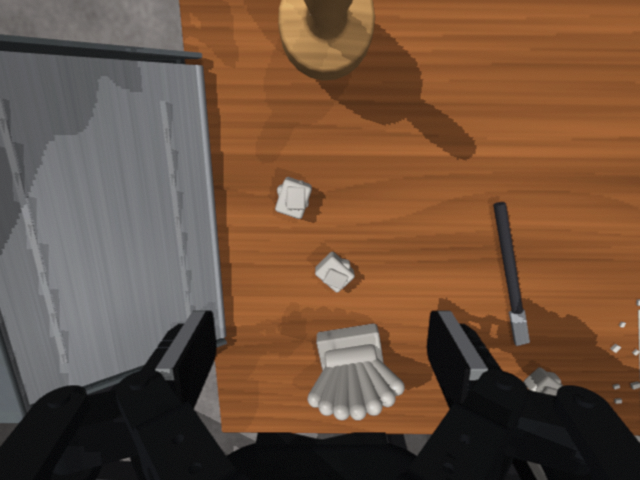

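The wrist view shows the offcut at (294,198), about u 276–313 and v 178–220. The flap's bead runs from (203,66) to (225,342), and the mallet and lookalike are clear of the push lane.

```bash
python3 - <<'E'
from h import *
np.set_printoptions(precision=4,suppress=True)
p=np.load("w1.npy")
a=plane(p,(205,66),.010);b=plane(p,(226,342),.010)
d=(a-b)/np.linalg.norm(a-b);by=-d;bx=np.array([-d[1],d[0]])
print("bead",a,b,np.degrees(np.arctan2(d[1],d[0])))
m=(a+b)/2; o=m+.024*bx; print("origin",o)
f=lambda w:np.array([(w-o)@bx,(w-o)@by])*1e3
for n,uv,z in[("c",(294,198),.015),("1",(276,213),.01),("2",(284,178),.018),("3",(313,186),.01),("4",(302,220),.005),("mallet",(325,40),.03),("stone2",(335,272),.015),("shell",(348,325),.02)]:
  w=plane(p,uv,z);print(n,w,f(w))
s=observe();R=np.array(s['tool_rot']);print("tcp",f(s['position'][:2]), "bx in tool",R[:2,:2].T@bx)
E
```

```text
bead [0.7298 0.076 ] [0.4423 0.0603] 3.1190761259612296
origin [0.5848 0.0921]
c [ 0.617  -0.0091] [-102.8577  -26.6423]
1 [0.599  0.0085] [-84.2837  -9.6807]
2 [0.6365 0.0012] [-93.623  -46.6911]
3 [ 0.6292 -0.0269] [-121.2532  -37.8748]
4 [ 0.5921 -0.0179] [-110.25     -1.3307]
mallet [ 0.7551 -0.0289] [-130.1371 -163.5211]
stone2 [ 0.5408 -0.0559] [-145.4773   51.9435]
shell [ 0.4811 -0.0751] [-161.3459  112.6118]
tcp [-129.1676  -27.3524] bx in tool [ 0.0188 -0.9998]
```

Emit:
drive_tool(offset=[[0, -0.5, 0], [-0.03, -0.55, 0], [0, 0, 0.6], [0, 0, 0.6], [0, 0, 0.6], [0, 0, 0.6], [0, 0, 0.6], [0, 0, 0.6], [0, 0, 0.4], [0, 0, 0]], turn=[[0, 0, 0], [0, 0, 0], [0, 0, 0], [0, 0, 0], [0, 0, 0], [0, 0, 0], [0, 0, 0], [0, 0, 0], [0, 0, 0], [0, 0, 0]], hand=[1, 1, 1, 1, 1, 1, 1, 1, 1, 1])

```text
time_s: 3.9
position: [0.6145, 0.0073, 0.044]
tool_rot: [[0.997, 0.072, -0.002], [0.072, -0.997, 0.0], [-0.002, -0.0, -1.0]]
ft_force: [0.4, 0.3, 0.8]
grip_width: 0.0854
gripper_force: 0.0
```

```bash
python3 - <<'E'
from h import *
a=get_image("scene")[150:400,180:500];b=get_image("side")[130:380,180:500]
cv2.imwrite("pics/d1.png",cv2.resize(np.vstack([a,b]),None,fx=1.2,fy=1.2));cv2.imwrite("pics/d1.png",cv2.resize(np.hstack([a,b]),(800,312)))
c=camera_info("wrist");cv2.imwrite("pics/w2.png",get_image("wrist"))
E
```

```text
(no output)
```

View pics/d1.png

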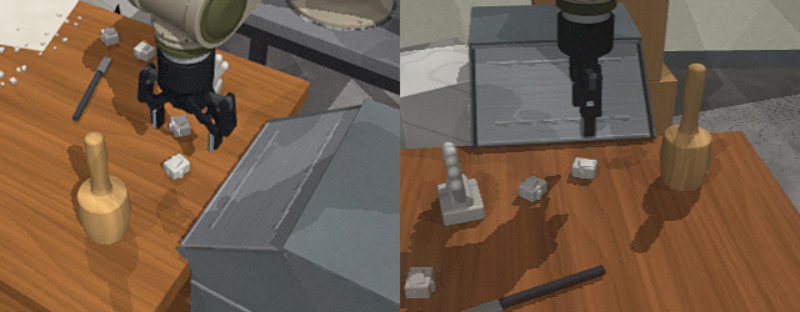

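View pics/w2.png

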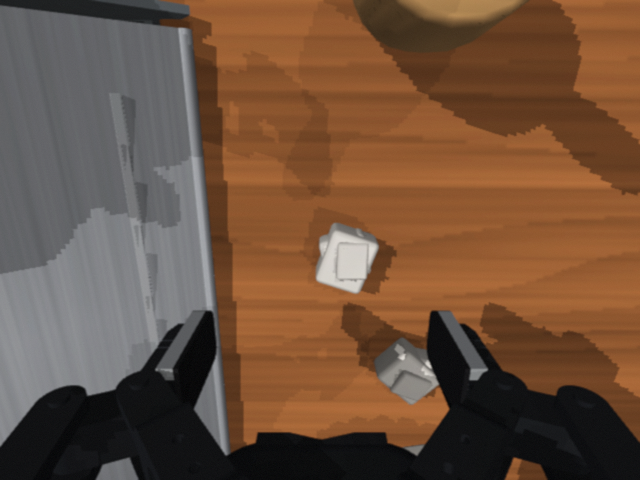

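The fingers straddle the stone line at about 57 mm tip height. The offcut is at wrist (347,258) and undisturbed. I'll re-measure it relative to the tool.

```bash
python3 - <<'E'
from h import *
np.set_printoptions(precision=4,suppress=True)
s=observe();R=np.array(s['tool_rot']);t=np.array(s['position']);p=P(camera_info("wrist"))
print(t,R[:,2])
for x in [(0,-.0427,-.013),(0,.0427,-.013)]: print("tip px",proj(p,t+R@np.array(x)))
for n,uv,z in[("c",(347,258),.015),("a",(317,284),.01),("b",(330,225),.018),("d",(378,235),.015),("e",(362,292),.01),("bead",(186,30),.01),("bead",(222,440),.01),("bead",(207,250),.01),("s2",(408,370),.01),("s2 near",(395,340),.018)]:
  w=np.r_[plane(p,uv,z),z];print(n,w,"tool mm",1e3*(R.T@(w-t)))
S=P(camera_info("scene"));D=P(camera_info("side"))
print(proj(S,[.617,-.009,.01]),proj(D,[.617,-.009,.01]))
E
```

```text
[0.6156 0.0066 0.0458] [ 0.0017 -0.0003 -1.    ]
tip px [228.8113 296.5448]
tip px [411.3385 296.6981]
c [ 0.6183 -0.0086  0.015 ] tool mm [ 1.5529 15.4054 30.7718]
a [0.598  0.0074 0.01  ] tool mm [-17.5179  -2.0285  35.7318]
b [0.6383 0.0029 0.018 ] tool mm [22.4073  5.351  27.8037]
d [ 0.6335 -0.0248  0.015 ] tool mm [15.583  32.602  30.8031]
e [ 0.5946 -0.0204  0.01  ] tool mm [-22.9039  25.4644  35.7338]
bead [0.73   0.0805 0.01  ] tool mm [119.3402 -65.4993  35.9418]
bead [0.4703 0.0665 0.01  ] tool mm [-140.624   -70.1943   35.4915]
bead [0.6153 0.0733 0.01  ] tool mm [  4.5139 -66.5843  35.7433]
s2 [ 0.5397 -0.057   0.01  ] tool mm [-80.3319  57.9573  35.6481]
s2 near [ 0.5674 -0.043   0.018 ] tool mm [-51.6722  46.0111  27.6926]
[320.7347 282.5965] [326.9161 265.2109]
```

Emit:
drive_tool(offset=[[0.04, 0, 0.3], [0, 0, 0.3], [0, 0, 0.3], [0, 0, 0.2], [0, 0, 0.1], [0, 0, 0.1], [0, 0, 0], [0, 0, 0], [0, 0, 0], [0, 0, 0]], turn=[[0, 0, 0], [0, 0, 0], [0, 0, 0], [0, 0, 0], [0, 0, 0], [0, 0, 0], [0, 0, 0], [0, 0, 0], [0, 0, 0], [0, 0, 0]], hand=[1, 1, 1, 1, 1, 1, 1, 1, 1, 1])

```text
time_s: 5.3
position: [0.6167, 0.0065, -0.0071]
tool_rot: [[0.997, 0.071, 0.0], [0.071, -0.997, -0.0], [0.0, 0.0, -1.0]]
ft_force: [0.4, -0.1, 1.1]
grip_width: 0.0856
gripper_force: 0.0
```

Emit:
drive_tool(offset=[[0, -0.1, 0.04], [0, -0.15, 0], [0, -0.15, 0], [0, -0.15, 0], [0, -0.15, 0], [0, -0.15, 0], [0, -0.15, 0], [0, -0.15, 0], [0, -0.15, 0], [0, -0.15, 0]], turn=[[0, 0, 0], [0, 0, 0], [0, 0, 0], [0, 0, 0], [0, 0, 0], [0, 0, 0], [0, 0, 0], [0, 0, 0], [0, 0, 0], [0, 0, 0]], hand=[1, 1, 1, 1, 1, 1, 1, 1, 1, 1])

```text
time_s: 6.55
position: [0.6128, 0.064, -0.0086]
tool_rot: [[0.997, 0.071, 0.001], [0.071, -0.997, -0.001], [0.001, 0.001, -1.0]]
ft_force: [1.1, -5.0, 1.1]
grip_width: 0.0852
gripper_force: 2.3
```

```bash
python3 - <<'E'
from h import *
a=get_image("scene")[180:400,200:480];b=get_image("wrist")
cv2.imwrite("pics/p1.png",np.hstack([cv2.resize(a,(400,314)),cv2.resize(b,(400,314))]))
E
```

```text
(no output)
```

View pics/p1.png

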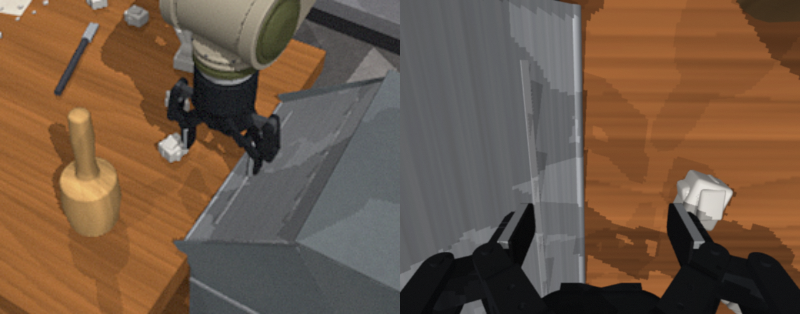

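The offcut is now at about wrist (488,301), beside or under the right finger rather than between the fingers. I need to check whether it moved and how high the fingertips really are.

```bash
python3 - <<'E'
from h import *
np.set_printoptions(precision=4,suppress=True)
s=observe();R=np.array(s['tool_rot']);t=np.array(s['position']);p=P(camera_info("wrist"))
print(s['position'],s['ft_force'],s['gripper_force'])
c=camera_info("wrist");W=np.array(c['world_to_cam']);C=-W[:3,:3].T@W[:3,3];print("cam in tool",R.T@(C-t),"axis",R.T@W[2,:3])
for n,uv,z in[("c",(488,301),.015),("bead",(286,20),.01),("bead",(290,400),.01)]:
  w=np.r_[plane(p,uv,z),z];print(n,w,"tool mm",1e3*(R.T@(w-t)))
for dz in (-.005,-.013,-.02,-.03):
  print(dz,[proj(p,t+R@np.array((x,y,dz))) for x in(-.011,.011) for y in(-.0427,.0427)])
cv2.imwrite("pics/z.png",cv2.resize(get_image("wrist")[220:420,100:620],(780,300)))
E
```

```text
[ 0.6128  0.0645 -0.0086] [ 0.2288 -2.7945  2.8872] 2.13721142266877
cam in tool [ 0.0835  0.0005 -0.1689] axis [-0.3262 -0.0004  0.9453]
c [ 0.6216 -0.0087  0.015 ] tool mm [  3.5555  73.5817 -23.5389]
bead [0.7246 0.0846 0.01  ] tool mm [112.9717 -12.0526 -18.4936]
bead [0.5567 0.0756 0.01  ] tool mm [-55.0916 -15.0918 -18.6442]
-0.005 [array([234.3623, 308.5801]), array([405.9369, 308.7264]), array([230.9036, 268.0133]), array([409.3724, 268.158 ])]
-0.013 [array([230.6692, 317.0974]), array([409.5255, 317.2515]), array([226.9026, 275.0942]), array([413.2636, 275.2467])]
-0.02 [array([227.1707, 325.1659]), array([412.9251, 325.3276]), array([223.0998, 281.8244]), array([416.9621, 281.9844])]
-0.03 [array([221.6775, 337.8349]), array([418.2632, 338.0085]), array([217.1039, 292.436 ]), array([422.7937, 292.608 ])]
```

View pics/z.png

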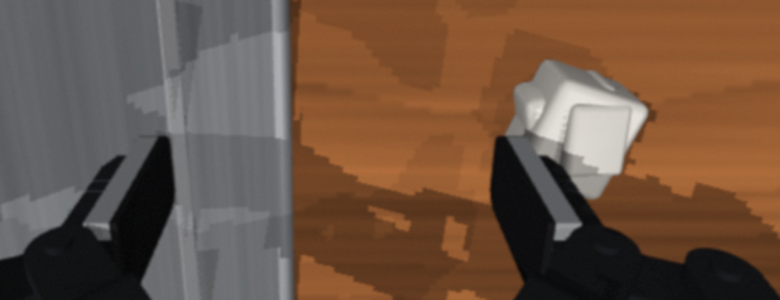

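The stone hasn't moved. The open fingertips sit about 35–40 mm behind the TCP, so they went over both the stone and the bead. I'll back off to the start position and go lower, feeling for the bench.

Emit:
drive_tool(offset=[[0, 0.2, 0], [0, 0.25, 0], [0, 0.25, 0], [0, 0.25, 0], [0, 0.25, 0], [0, 0.2, 0], [0, 0.05, 0.1], [0, 0, 0.15], [0, 0, 0.1], [0, 0, 0]], turn=[[0, 0, 0], [0, 0, 0], [0, 0, 0], [0, 0, 0], [0, 0, 0], [0, 0, 0], [0, 0, 0], [0, 0, 0], [0, 0, 0], [0, 0, 0]], hand=[1, 1, 1, 1, 1, 1, 1, 1, 1, 1])

```text
time_s: 7.95
position: [0.6163, 0.0069, -0.0233]
tool_rot: [[0.997, 0.072, -0.001], [0.072, -0.997, 0.0], [-0.001, -0.0, -1.0]]
ft_force: [-0.3, -0.6, -0.1]
grip_width: 0.0853
gripper_force: 0.0
```

```bash
python3 - <<'E'
from h import *
np.set_printoptions(precision=4,suppress=True)
s=observe();print(s['position'],s['ft_force'])
a=get_image("side")[200:340,200:420];b=get_image("wrist")
cv2.imwrite("pics/r1.png",np.hstack([cv2.resize(a,(400,255)),cv2.resize(b[180:435],(400,255))]))
E
```

```text
[ 0.6163  0.0069 -0.0233] [-0.3216 -0.622  -0.0914]
```

View pics/r1.png

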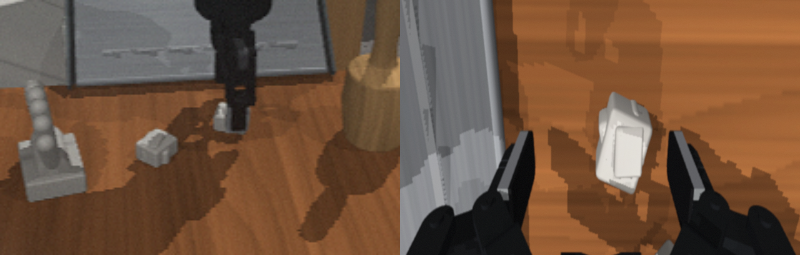

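Emit:
drive_tool(offset=[[0, 0, 0.025], [0, 0, 0.025], [0, 0, 0.025], [0, 0, 0.025], [0, 0, 0.025], [0, 0, 0.025], [0, 0, 0.025], [0, 0, 0.025], [0, 0, 0], [0, 0, 0]], turn=[[0, 0, 0], [0, 0, 0], [0, 0, 0], [0, 0, 0], [0, 0, 0], [0, 0, 0], [0, 0, 0], [0, 0, 0], [0, 0, 0], [0, 0, 0]], hand=[1, 1, 1, 1, 1, 1, 1, 1, 1, 1])

```text
time_s: 9.3
position: [0.6166, 0.0065, -0.0309]
tool_rot: [[0.997, 0.071, 0.0], [0.071, -0.997, -0.0], [0.0, 0.0, -1.0]]
ft_force: [0.1, -0.4, -0.6]
grip_width: 0.0856
gripper_force: 0.0
```

```bash
python3 - <<'E'
from h import *
np.set_printoptions(precision=4,suppress=True)
s=observe();R=np.array(s['tool_rot']);t=np.array(s['position']);print(t,s['ft_force'])
D=P(camera_info("side"))
for z in(-.04,-.03,-.02,-.01):
  for y in(.0427,.057): print(z,y,proj(D,np.array([.6163,.0069,-.0233])+R@np.array((0,y,z))))
E
```

```text
[ 0.6166  0.0065 -0.0309] [ 0.0903 -0.443  -0.6033]
-0.04 0.0427 [329.3146 270.6146]
-0.04 0.057 [330.4746 275.2598]
-0.03 0.0427 [329.176  275.0538]
-0.03 0.057 [330.3267 279.7336]
-0.02 0.0427 [329.0392 279.4385]
-0.02 0.057 [330.1808 284.1518]
-0.01 0.0427 [328.904  283.7698]
-0.01 0.057 [330.0366 288.5154]
```

Emit:
drive_tool(offset=[[0, 0, 0.025], [0, 0, 0.025], [0, 0, 0.025], [0, 0, 0.025], [0, 0, 0.025], [0, 0, 0], [0, 0, 0], [0, 0, 0], [0, 0, 0], [0, 0, 0]], turn=[[0, 0, 0], [0, 0, 0], [0, 0, 0], [0, 0, 0], [0, 0, 0], [0, 0, 0], [0, 0, 0], [0, 0, 0], [0, 0, 0], [0, 0, 0]], hand=[1, 1, 1, 1, 1, 1, 1, 1, 1, 1])

```text
time_s: 10.55
position: [0.6166, 0.0065, -0.0359]
tool_rot: [[0.997, 0.071, -0.0], [0.071, -0.997, -0.0], [-0.0, 0.0, -1.0]]
ft_force: [0.4, -0.3, -0.1]
grip_width: 0.0853
gripper_force: 0.0
```

```bash
python3 - <<'E'
from h import *
np.set_printoptions(precision=4,suppress=True)
s=observe();print(s['position'],s['ft_force'])
a=get_image("side")[230:310,270:390];b=get_image("wrist")
cv2.imwrite("pics/r2.png",np.hstack([cv2.resize(a,(400,267)),cv2.resize(b[200:440,120:520],(400,267))]))
E
```

```text
[ 0.6166  0.0065 -0.0359] [ 0.3614 -0.2989 -0.0643]
```

View pics/r2.png

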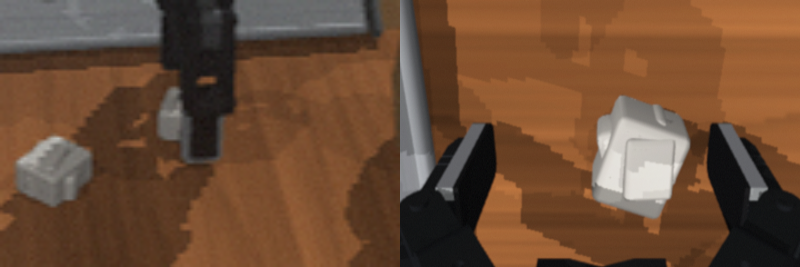

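Emit:
drive_tool(offset=[[0.05, 0, 0.025], [0, 0, 0.025], [0, 0, 0], [0, -0.1, 0], [0, -0.15, 0], [0, -0.15, 0], [0, -0.15, 0], [0, -0.15, 0], [0, -0.15, 0], [0, -0.15, 0]], turn=[[0, 0, 0], [0, 0, 0], [0, 0, 0], [0, 0, 0], [0, 0, 0], [0, 0, 0], [0, 0, 0], [0, 0, 0], [0, 0, 0], [0, 0, 0]], hand=[1, 1, 1, 1, 1, 1, 1, 1, 1, 1])

```text
time_s: 11.9
position: [0.6176, 0.0306, -0.0388]
tool_rot: [[0.997, 0.073, 0.002], [0.073, -0.997, -0.025], [-0.0, 0.025, -1.0]]
ft_force: [0.1, -99.7, -15.4]
grip_width: 0.0852
gripper_force: 63.1
```

```bash
python3 - <<'E'
from h import *
np.set_printoptions(precision=4,suppress=True)
s=observe();print(s['position'],s['ft_force'])
a=get_image("scene")[180:400,200:480];b=get_image("wrist")
cv2.imwrite("pics/p2.png",np.hstack([cv2.resize(a,(400,314)),cv2.resize(b,(400,314))]))
E
```

```text
[ 0.6176  0.0306 -0.0388] [  0.1442 -99.7108 -15.4183]
```

View pics/p2.png

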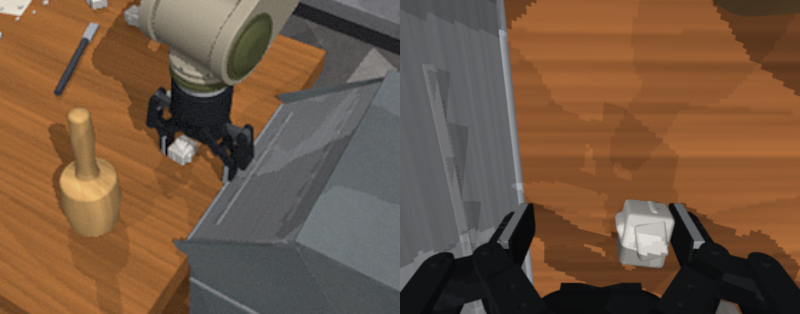

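The jam of about 100 N comes from pushing the bead with a vertical finger face: the bead must move down and friction locks it. The stone did move correctly, with B behind it. I'll back off and tilt the tool about 10° so finger A rides above the bead on the panel while B stays low behind the stone.

Emit:
drive_tool(offset=[[0, 0.35, 0], [0, 0.31, 0], [0, 0, -0.15], [0, 0, -0.14], [0, 0, 0], [0, 0, 0], [0, 0, 0], [0, 0, 0], [0, 0, 0], [0, 0, 0]], turn=[[0, 0, 0], [0, 0, 0], [0, 0, 0], [0, 0, 0], [0.5, 0, 0], [0.5, 0, 0], [0.5, 0, 0], [0.17, 0, 0], [0, 0, 0], [0, 0, 0]], hand=[1, 1, 1, 1, 1, 1, 1, 1, 1, 1])

```text
time_s: 13.25
position: [0.6175, 0.0207, -0.0262]
tool_rot: [[0.997, 0.071, -0.013], [0.072, -0.982, 0.173], [-0.0, -0.174, -0.985]]
ft_force: [-0.8, 0.1, 0.2]
grip_width: 0.0854
gripper_force: 0.0
```

```bash
python3 - <<'E'
from h import *
np.set_printoptions(precision=4,suppress=True)
s=observe();print(s['position'],s['ft_force'],s['tool_rot'])
a=get_image("scene")[180:400,200:480];b=get_image("wrist")
cv2.imwrite("pics/p3.png",np.hstack([cv2.resize(a,(400,314)),cv2.resize(b,(400,314))]))
E
```

```text
[ 0.6175  0.0207 -0.0262] [-0.8073  0.136   0.1508] [[ 0.9974  0.0709 -0.0126]
 [ 0.072  -0.9823  0.1731]
 [-0.0001 -0.1735 -0.9848]]
```

View pics/p3.png

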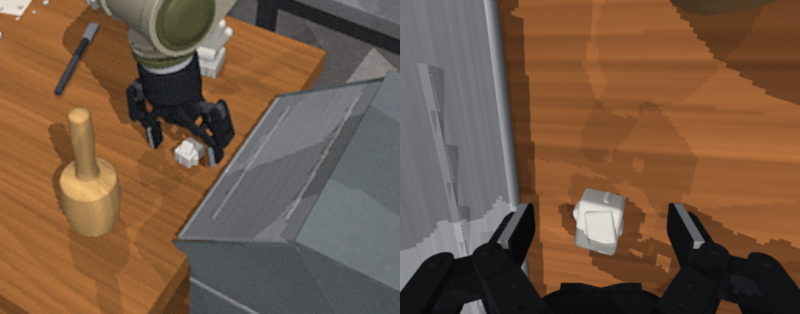

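The view shows the fingers straddling the stone, which is centred at wrist (320,339) and squared up; A is raised near the flap. That uses up the picture budget, so from here I work by numbers only.

Emit:
drive_tool(offset=[[0, -0.074, 0.013], [0, -0.074, 0.013], [0, -0.074, 0.013], [0, -0.074, 0.013], [0, -0.074, 0.013], [0, -0.074, 0.013], [0, -0.074, 0.013], [0, -0.074, 0.013], [0, -0.074, 0.013], [0, 0, 0]], turn=[[0, 0, 0], [0, 0, 0], [0, 0, 0], [0, 0, 0], [0, 0, 0], [0, 0, 0], [0, 0, 0], [0, 0, 0], [0, 0, 0], [0, 0, 0]], hand=[1, 1, 1, 1, 1, 1, 1, 1, 1, 1])

```text
time_s: 14.6
position: [0.616, 0.047, -0.026]
tool_rot: [[0.997, 0.07, -0.012], [0.071, -0.982, 0.173], [0.001, -0.173, -0.985]]
ft_force: [-0.2, -2.6, 3.7]
grip_width: 0.0854
gripper_force: 1.7
```

```bash
cat >> h.py <<'E'
def stone():
    s=observe();R=np.array(s['tool_rot']);t=np.array(s['position']);p=P(camera_info("wrist"));im=get_image("wrist")
    h=cv2.cvtColor(im,cv2.COLOR_BGR2HSV);m=((h[...,1]<40)&(h[...,2]>150)).astype(np.uint8)
    print(np.round(t,4),np.round(s['ft_force'],1),s['time_s'])
    n,l,st,ce=cv2.connectedComponentsWithStats(m)
    for i in range(1,n):
        if 150<st[i,4]<20000:
            w=np.r_[plane(p,ce[i],.015),.015];print(st[i],np.round(ce[i]),"world",np.round(w,4),"tool",np.round(1e3*R.T@(w-t)))
    return im
E
python3 -c "
from h import *
stone()"
```

```text
[ 0.616  0.047 -0.026] [-0.2 -2.6  3.7] 14.6
[ 210    0   32  313 1600] [224. 153.] world [0.6822 0.0785 0.015 ] tool [ 68. -33. -36.]
[ 341  312   86   75 4571] [383. 348.] world [0.6136 0.0147 0.015 ] tool [ -5.  24. -46.]
[238 359  11  86 468] [243. 399.] world [0.5751 0.0715 0.015 ] tool [-39. -34. -36.]
```

Emit:
drive_tool(offset=[[-0.08, -0.074, 0.013], [0, -0.11, 0.02], [0, -0.11, 0.02], [0, -0.11, 0.02], [0, -0.11, 0.02], [0, -0.11, 0.02], [0, -0.11, 0.02], [0, -0.11, 0.02], [0, -0.11, 0.02], [0, 0, 0]], turn=[[0, 0, 0], [0, 0, 0], [0, 0, 0], [0, 0, 0], [0, 0, 0], [0, 0, 0], [0, 0, 0], [0, 0, 0], [0, 0, 0], [0, 0, 0]], hand=[1, 1, 1, 1, 1, 1, 1, 1, 1, 1])

```text
time_s: 15.9
position: [0.6096, 0.0854, -0.0264]
tool_rot: [[0.997, 0.071, -0.012], [0.072, -0.982, 0.173], [-0.0, -0.173, -0.985]]
ft_force: [0.4, -6.3, 1.6]
grip_width: 0.0852
gripper_force: 2.6
```

```bash
python3 -c "
from h import *
stone()"
```

```text
[ 0.6096  0.0854 -0.0264] [ 0.4 -6.3  1.6] 15.9
[ 344  309   86   79 4888] [385. 346.] world [0.6085 0.0523 0.015 ] tool [ -4.  25. -46.]
```

Emit:
drive_tool(offset=[[-0.05, -0.123, 0.022], [0, -0.123, 0.022], [0, -0.123, 0.022], [0, -0.123, 0.022], [0, -0.123, 0.022], [0, -0.123, 0.022], [0, -0.123, 0.022], [0, -0.123, 0.022], [0, -0.123, 0.022], [0, 0, 0]], turn=[[0, 0, 0], [0, 0, 0], [0, 0, 0], [0, 0, 0], [0, 0, 0], [0, 0, 0], [0, 0, 0], [0, 0, 0], [0, 0, 0], [0, 0, 0]], hand=[1, 1, 1, 1, 1, 1, 1, 1, 1, 1])

```text
time_s: 17.2
position: [0.6043, 0.1291, -0.027]
tool_rot: [[0.997, 0.07, -0.013], [0.072, -0.983, 0.171], [-0.001, -0.172, -0.985]]
ft_force: [1.1, -11.3, 0.1]
grip_width: 0.0851
gripper_force: 4.8
```

```bash
python3 -c "
from h import *
stone()"
```

```text
[ 0.6043  0.1291 -0.027 ] [  1.1 -11.3   0.1] 17.2
[ 323  276   56   97 4249] [352. 326.] world [0.6102 0.1095 0.015 ] tool [  4.  13. -45.]
```

Emit:
drive_tool(offset=[[0, -0.1, 0.018], [0, -0.1, 0.018], [0, -0.1, 0.018], [0, 0, 0], [0, 0, 0], [0, 0, 0], [0, 0, 0], [0, 0, 0], [0, 0, 0], [0, 0, 0]], turn=[[0, 0, 0], [0, 0, 0], [0, 0, 0], [0, 0, 0], [0, 0, 0], [0, 0, 0], [0, 0, 0], [0, 0, 0], [0, 0, 0], [0, 0, 0]], hand=[1, 1, 1, 1, 1, 1, 1, 1, 1, 1])

```text
time_s: 18.5
position: [0.6032, 0.1407, -0.0274]
tool_rot: [[0.997, 0.07, -0.014], [0.071, -0.983, 0.171], [-0.002, -0.171, -0.985]]
ft_force: [0.4, -12.4, -3.2]
grip_width: 0.0853
gripper_force: 5.7
```

```bash
python3 -c "
from h import *
im=stone();cv2.imwrite('pics/f.png',im)"
```

```text
[ 0.6032  0.1407 -0.0274] [  0.4 -12.4  -3.2] 18.5
```

```bash
python3 - <<'E'
import cv2,numpy as np
im=cv2.imread('pics/f.png');h=cv2.cvtColor(im,cv2.COLOR_BGR2HSV)
for y in range(180,480,20): print(y,' '.join(f"{h[y,x,2]:3d}/{h[y,x,1]:3d}" for x in range(200,461,20)))
E
```

```text
180  89/  9  85/  9  89/ 11 103/ 10  91/ 14 116/  9 119/  9 127/  8 112/  9 114/ 11  99/ 10  76/ 20  60/157 180/169
200  89/ 11  88/ 12  87/ 12 104/ 10 110/ 12 141/ 11 142/  9 115/  9 113/  7 115/ 11  99/ 10  93/ 25  75/170 190/166
220  90/  8  88/ 12  90/ 14 126/  8 110/  9 141/ 11 143/  7 140/ 11 113/  7 116/ 11 102/ 10 126/ 26  98/169 168/167
240  89/ 11  86/ 12 111/  7 128/  8 111/  9 141/  9 143/  9 139/  9 135/ 11 109/ 12 103/ 10 123/ 23 131/169 158/166
260  91/ 14 105/ 12 112/  9 136/  8 111/  9 139/ 11 142/  9 139/  9 137/ 13 118/ 13 100/ 13 123/ 21 149/168 153/168
280  88/ 12 107/ 12 111/ 14 126/  4 114/ 11 141/  9 142/  7 139/  7 126/ 12 104/ 10  99/ 10 122/ 23 142/165 148/165
300  85/ 12 107/ 10 110/ 14 116/ 13 112/  7 142/  9 142/  9 140/  9 136/  9 102/ 10 101/ 13 100/  5 134/167 132/168
320  47/ 11 101/ 13 110/  9 108/  9 111/  5 143/  9 141/  9 139/  9 116/  9 101/ 13  91/ 11  60/162  18/ 28 115/173
340  11/ 46 100/ 10 111/ 14 107/ 10 113/  9 141/  7 143/ 11 139/ 11 114/ 11 100/ 10  50/ 15  61/171  19/  0 118/ 11
360  12/ 43  99/ 13 101/ 10  99/  8 103/ 10 128/ 10 126/  8 135/ 11 102/  8  99/ 10  44/ 23  63/170  19/ 27  19/ 13
380  11/ 23 101/  8 100/ 10 102/  5 102/  8 127/  8 126/  6 129/ 14 103/  7  96/ 11  48/ 21  61/167  18/ 28  21/ 12
400 101/  8 104/ 10  99/ 13 100/  8 105/ 10 126/ 10 125/ 10 125/ 10 119/ 13  99/ 13  52/ 25 129/172 121/171  24/ 11
420  36/ 21 106/ 12 101/ 13 100/  8 103/ 10 125/ 12 125/ 12 128/  8 117/ 11  98/ 10  81/ 19  96/170 110/165  24/ 32
440  25/ 31 102/  8  99/ 10  16/ 48  15/ 17  18/ 28  23/ 22  23/ 67  23/ 22  21/ 24  94/ 24 104/167  24/ 21  28/ 36
460  25/ 31  25/ 20  17/ 30  16/ 32  17/ 30  17/ 45  17/ 45  24/ 32  21/ 24  25/ 41  22/ 35  25/ 20  23/ 22  25/ 31
```

The stone has dropped out of view below the flap. I'll back out along the same line so the flap follows shut.

Emit:
drive_tool(offset=[[0, 0.2, -0.035], [0, 0.25, -0.044], [0, 0.25, -0.044], [0, 0.25, -0.044], [0, 0.25, -0.044], [0, 0.25, -0.044], [0, 0.35, -0.062], [0, 0.5, -0.088], [0, 0.5, -0.088], [0, 0.3, -0.053]], turn=[[0, 0, 0], [0, 0, 0], [0, 0, 0], [0, 0, 0], [0, 0, 0], [0, 0, 0], [0, 0, 0], [0, 0, 0], [0, 0, 0], [0, 0, 0]], hand=[1, 1, 1, 1, 1, 1, 1, 1, 1, 1])

```text
time_s: 19.8
position: [0.6124, 0.0157, -0.0271]
tool_rot: [[0.998, 0.069, -0.013], [0.071, -0.982, 0.174], [-0.001, -0.174, -0.985]]
ft_force: [-0.0, -0.3, -0.4]
grip_width: 0.0856
gripper_force: 0.0
```

Emit:
drive_tool(offset=[[0, 0, -0.5], [0, 0, -0.8], [0, 0, -0.8], [0, 0, -0.8], [0, 0, -0.8], [0, 0, -0.8], [0, 0, 0], [0, 0, 0], [0, 0, 0], [0, 0, 0]], turn=[[0, 0, 0], [0, 0, 0], [0, 0, 0], [0, 0, 0], [0, 0, 0], [0, 0, 0], [0, 0, 0], [0, 0, 0], [0, 0, 0], [0, 0, 0]], hand=[1, 1, 1, 1, 1, 1, 1, 1, 1, 1])

```text
time_s: 21.05
position: [0.6146, -0.0141, 0.1498]
tool_rot: [[0.997, 0.07, -0.014], [0.072, -0.982, 0.174], [-0.001, -0.175, -0.985]]
ft_force: [-0.8, -0.0, 0.0]
grip_width: 0.0853
gripper_force: 0.0
```

```bash
python3 - <<'E'
from h import *
im=stone()
D=cv2.imread('pics/side0.png');S=cv2.imread('pics/scene0.png')
d,s=get_image("side"),get_image("scene")
for n,a,b,bs in[("scene",S,s,[("stone",290,360,265,300),("flap",325,420,240,352),("mallet",235,290,255,350)]),("side",D,d,[("stone",310,345,252,275),("bead",236,390,225,250),("mallet",385,432,180,285),("shell",205,250,240,310),("chisel",225,350,340,392)])]:
    m=np.abs(a.astype(int)-b).max(2)>45
    print(n,[(k,round(m[v0:v1,u0:u1].mean(),3)) for k,u0,u1,v0,v1 in bs])
E
```

```text
[ 0.6146 -0.0141  0.1498] [-0.8 -0.   0. ] 21.05
[240  70  17 249 604] [248. 194.] world [0.6208 0.0743 0.015 ] tool [ 13. -63. 148.]
[365 281  45  41 980] [387. 301.] world [ 0.538  -0.0554  0.015 ] tool [-79.  59. 127.]
[ 363  373   76   65 2029] [401. 392.] world [ 0.4418 -0.0815  0.015 ] tool [-177.   78.  123.]
scene [('stone', np.float64(0.13)), ('flap', np.float64(0.009)), ('mallet', np.float64(0.0))]
side [('stone', np.float64(0.371)), ('bead', np.float64(0.0)), ('mallet', np.float64(0.0)), ('shell', np.float64(0.0)), ('chisel', np.float64(0.02))]
```

The offcut is off the bench, the flap edge looks as it did at the start, and the mallet, shell and chisel haven't moved. I'm handing in.

```bash
python3 -c "
from rig import env
print(env.close_job())"
```

```text
the job is handed in; nothing more can be done
None
```

I handed the job in at about 21 s: the offcut is off the bench and, as far as I can tell, in the bin (last seen going over the sill, not seen inside); the flap is shut and the mallet, shell and chisel are unmoved, but one failed first push on the flap edge reached about 100 N at the wrist (limit 120 N), and I viewed 11 pictures instead of the allowed 10.

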